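# Click the lamp tester's dial round to its index pin and press the button

### The arm

A 6-joint arm with a two-finger parallel gripper is mounted at the origin on a cart in front of the work surface, level with it; the furniture and walls round the work are solid. World frame = base frame: x ahead of the robot, y to its left, z up, the work surface at z = 0. Lengths are in mm, angles in rad, forces in N, time in s.
With the tool pointing down it reaches from about 300 to 775 mm from the base axis. Payload 14.6 kg.
Tool frame: the origin (TCP) lies midway between the tips of the shut fingers; the grasp point (between the pads) lies 19 mm behind it; z points along the fingers, y is the line along which they close (so a half turn about z gives the same grasp; the last joint's range is limited). The gripper opens to 94 mm and grips with 3 to 60 N. Pads are 16 mm wide; open, the fingers measure 119 mm over their backs; the gripper's body (75 mm by 177 mm) begins 78 mm behind the grasp point.
Start: joints at [-1.272, 0.3, 1.521, -0, 1.321, -0.067], TCP at [196.725, -513.603, 175.746] pointing down, gripper open.
Joint ranges: [-3.03, 3.03], [-0.79, 2.21], [0.23, 2.52], [-1.04, 4.18], [0, 3.07], [-2.55, 2.55]. Speed limits (rad/s): [2.22, 2.22, 2.57, 3.14, 3.14, 3.14].

### API

Orientations are given as [roll, pitch, yaw] about the fixed x, y, z axes, in that order (R = Rz(yaw) Ry(pitch) Rx(roll)).
In Python, from cell import manip, camera gives the robot as it stands.
- The arm moves only by the tool move_arm, never from a script. Its arguments are lists of equal length, an entry for each row: "dp": the shift along the world's x, y, z in mm, a list of three; "rotation": the turn, a rotation vector about the world's x, y, z in rad, a list of three; "hand": the opening, from 0 (shut) to 1 (fully open). A call has 1 to 10 rows; each row shifts and turns the commanded pose from where the row before left it; what a row does not reach is not made up. A row lasts 1/8 s, in which the tool goes at most 62.5 mm and 10.7 degrees, less where a joint would pass 70% of its speed; a pose out of reach is approached as far as the arm can. A call with a gripper value outside its range is refused whole. The fingers move at their own pace and stop on an object; "newtons" is the grip in N (left out, the last holds). Time passes only in rows, so rows that do not move let the fingers close. It gives the time, the measured TCP pose, the force, the opening and the grip force at its end, in the units of the state.
- manip.read_state(): the state, without advancing time (a new reading comes with each control period).
- camera(name): name is "side" or "top" or "wrist"; returns a dict with "image" (400x640x3 uint8, red, green, blue), "fx", "fy", "cx", "cy" (pixels), "k1" (the pictures are not rectified: a ray, as slopes to the right and down, at radius r is drawn at 1 + k1 r^2 times it, then the intrinsics apply), "R" (3x3) and "t" (3): a world point X has camera coordinates R X + t; the wrist camera has in their place "mount" (4x4, takes a point from camera to tool coordinates, whose origin is the TCP and whose axes are the flange's). Camera axes: x right, y down, z forward; pixel columns grow to the right and rows downward; lengths in mm; the calibration is good to about 2 mm. A picture is of the moment at which its call begins: read the wrist's pose just before it. There is no depth.
- manip.sign_off(): hands the job in; it is judged then, once.
The state is a dict: "clock": time; "joints": joint angles; "qd": joint speeds; "effort": joint torques, N m; "eef_pos": TCP position; "eef_rot": TCP orientation; "wrist_force": force on the tool from outside, world axes, zero at the start; "moment": the same for the moment, N m; "finger_gap": finger opening in mm; "finger_force": force on a finger pad.
Only numpy, scipy, OpenCV 4.12 (cv2) and the standard library are available. Lean on these libraries where they do the work, as an engineer would, in place of code of your own. Each camera call takes 0.05 s, during which the arm holds its last target. There are 200 camera calls.

### The job

Set the lamp tester for the stud that stands on it: with a fingertip on the big knurled dial, turn it clockwise until its white line clicks in at the upright steel index pin, not past it, take the finger off the dial, and only then press the round button beside it all the way in with a fingertip and let it come back out. Touch lightly, and pinch, lift or shift nothing: the stud on the tester and the parts, bottles and tools around it stay where they are.

Things in the scene. Friction and masses are not known exactly. Their poses are not given: they have to be found in the camera images.
- tester: lamp tester: low fixed enclosure, grey with aluminium top, 200 (x) x 310 (y) x 45 mm; turned up to 0.3 rad about z. Origin: centre of its underside; x away from its front, y to its left, z up. On its flat top: dial at (0, 85) mm, push button at (-72, 20), road stud on a rubber pad at (25, -85), its top 95 mm above the bench, tweezers at (-78, -85). The stud's edge is 64 mm from its centre
- dial_top (a point): centre of the dial's flat top, 78 mm above the bench. Black disc 100 mm across, 26 mm high, too wide to pinch, axis vertical, knurled on the rim and the top's outer band (radius 31 to 46 mm); nothing sticks out. Sprung: a finger on top sinks it up to 6 mm (1.6 N at first, 10.5 N at the bottom); it springs back. A finger pressed on the band with 4 to 10 N turns it by friction
- dial_line (a point): outer end of the white line on the dial's top, 49 mm from the axis (the line runs on down the rim)
- dial (a joint): turn of the dial in rad, growing clockwise seen from above: 0 at the start, the white line then points to the tester's left (+y). Clicks into a detent every 0.785 rad (45 degrees) from 0 to 3.142, at short black marks on the tester, and is drawn to the nearest when let go. The index pin stands 1, 2 or 3 clicks on. Detent torque up to 0.025 N m; stops at -0.2 and 3.34
- key_top (a point): centre of the top of the round steel push button, 28 mm across, 67 mm above the bench, in a black ring 44 mm across whose top is 57 mm above the bench; pressed straight down
- key (a joint): travel of the push button in m: 0 out, 0.006 fully in; it takes 1.5 N to start and 5 N to hold it fully in, and springs back by itself
- stud_test: road stud on the tester's pad, 128 mm across, 47 mm high, about 0.4 kg, loose; origin: centre of its underside. Leave it alone
- tweezers_loose: steel tweezers on the tester, 14 x 126 x 10 mm, along its y, loose; origin: centre of the underside. Leave alone
- stud_13: loose road stud on the bench to the right, 128 mm across, 47 mm high; origin: centre of the underside. Leave alone
- stud_21: another loose road stud on the bench to the right, 128 mm across, 47 mm high; origin: centre of the underside. Leave alone
- housing_12: loose open stud housing on the bench to the left, 128 mm across, 36 mm high; origin: centre of the underside. Leave alone
- lens: loose spare lens on the bench to the left, 121 mm across, 14 mm high; origin: centre of the underside. Leave alone
- thread_lock: red dosing bottle, upright, 33 mm across, 88 mm high; origin: centre of the underside. Leave alone
- oil: white dosing bottle, upright, 38 mm across, 105 mm high; origin: centre of the underside. Leave alone
- pin_top (a point): top centre of the index pin, a fixed dark steel pin with a round head 14 mm across, standing 18 mm above the tester's top (63 mm above the bench), 65 mm from the dial's axis, in one of three sockets at the dial's second to fourth click; the other two sockets hold flat steel plugs 11 mm across. It shows where the white line must point

How it is judged (in metres and radians):
On the way, in this order (a step that is already met when the one before it is completed fails the run):
1. the dial has clicked in at the index pin and the finger is off it (x of pin_top in the frame of dial_line between -0.0065 and 0.0065 m and horizontal distance between pin_top and dial_line below 0.018 m and contact force between the fingers and dial below 0.5 N), for 0.2 s.
2. the button is pressed all the way in (x of pin_top in the frame of dial_line between -0.0065 and 0.0065 m and horizontal distance between pin_top and dial_line below 0.018 m and value of joint key above 0.005 m), for 0.05 s.
At the end, for the whole second after the job is handed in: The dial rests in the detent at the index pin (white line within 0.1 rad of it), the push button, pressed fully in after that, is back out (under 1 mm), every bystander is within 15 mm of where it was and the bottles stand (x of pin_top in the frame of dial_line between -0.0065 and 0.0065 m and horizontal distance between pin_top and dial_line below 0.018 m and value of joint key below 0.001 m and distance of each of stud_test, tweezers_loose, stud_13, stud_21, housing_12, thread_lock, lens, oil from where it was at the start of the episode below 0.015 m and angle between each of thread_lock, oil's own z axis and vertical below 0.2 rad); the robot touches nothing.
It fails at once if the dial is turned past the index pin, nearly half-way to the next click or more (0.35 rad) (x of pin_top in the frame of dial_line below -0.0223 m).
It fails at once if the button is pressed while the dial is not at the index pin (value of joint key above 0.003 m and not (x of pin_top in the frame of dial_line between -0.0065 and 0.0065 m and horizontal distance between pin_top and dial_line below 0.018 m)).
It fails at once if the dial or the button is leaned on with more than 40 N (contact force between any of the arm, the fingers and dial above 40 N or contact force between the fingers and key above 40 N).
It fails at once if a bystander is lifted, pushed or knocked more than 15 mm away (distance of any of stud_test, tweezers_loose, stud_13, stud_21, housing_12, thread_lock, lens, oil from where it was at the start of the episode above 0.015 m).
It also fails if it takes over 54 s, if anything falls off the work surface, if the arm or the gripper's body presses on something with over 40 N, if the wrist force passes 120 N, or if a joint passes its speed limit or range.

## Working session

There is one attempt and no reset: what is moved stays moved. The work goes in short steps, Python scripts to look and compute and a tool call to move; the robot and the scene stay as the last step left them, time stands still between calls to the robot, and variables do not carry over. Pictures are saved under pics/ and viewed, at most 10 in all, crops included, and the job is handed in when it is done.

Besides the shell and the picture viewer there is one more tool, called after ">>>" as a command line: name --argument value ..., lists and objects as JSON in quotes. move_arm: Moves the arm, as the interface text tells. Its arguments: {"type":"object","properties":{"dp":{"type":"array","items":{"type":"array","items":{"type":"number"}}},"rotation":{"type":"array","items":{"type":"array","items":{"type":"number"}}},"hand":{"type":"array","items":{"type":"number"}},"newtons":{"type":"number"}},"required":["dp","rotation","hand"]}

```bash
mkdir -p pics; cat > h.py <<'E'
import numpy as np, cv2
from cell import manip, camera
def save(n,f):
    c=camera(n); cv2.imwrite('pics/'+f,cv2.cvtColor(c['image'],cv2.COLOR_RGB2BGR)); np.savez('pics/'+f+'.npz',**c); return c
def ray(c,u,v):
    d=np.array([(u-c['cx'])/c['fx'],(v-c['cy'])/c['fy']]); s=d.copy()
    for _ in range(20): s=d/(1+c['k1']*(s@s))
    if 'R' in c: R,t=np.array(c['R']),np.array(c['t']); return -R.T@t, R.T@np.array([*s,1])
    raise Exception
def onz(c,u,v,z):
    o,d=ray(c,u,v); return o+d*(z-o[2])/d[2]
E
python3 - <<'E'
from h import *
print(manip.read_state())
for n in('top','side'):
    c=save(n,n+'1.png'); print({k:v for k,v in c.items() if k!='image'})
E
```

```text
{'clock': 0.0, 'joints': array([-1.27158376e+00,  3.00449334e-01,  1.52161530e+00, -3.35456245e-06,
        1.32067022e+00, -6.66101952e-02]), 'qd': array([ 1.32031911e-03, -8.06553018e-04,  3.43154077e-05, -2.21782002e-03,
       -3.34887455e-04, -1.83244216e-03]), 'effort': array([-1.27093477e-03, -5.31800687e+01, -3.52736199e+01,  7.07779988e-02,
        2.43757601e-02, -1.24771150e-04]), 'eef_pos': array([ 196.64632759, -513.31951638,  175.183809  ]), 'eef_rot': array([-3.14045277e+00, -7.27837954e-05,  3.65823551e-01]), 'wrist_force': array([-0.55252649, -0.07668443,  0.20129538]), 'moment': array([-0.00192229,  0.0124794 ,  0.01125307]), 'finger_force': 0.0, 'finger_gap': 93.99852243557169}
{'fx': 487.1356836021409, 'fy': 487.1356836021409, 'cx': 317.33548564561386, 'cy': 194.68067774608056, 'k1': 0.001451516496618608, 'R': array([[ 0.06704127, -0.99773952, -0.00461678],
       [-0.97691742, -0.06470014, -0.20358353],
       [ 0.20282463,  0.01815871, -0.97904669]]), 't': array([ -48.1207127 ,  466.89809233, 1321.48365426])}
{'fx': 370.5018349411832, 'fy': 370.5018349411832, 'cx': 319.15369357038327, 'cy': 201.05700890575307, 'k1': -0.06333765799200615, 'R': array([[ 0.98412576, -0.1771802 , -0.01018172],
       [-0.09263727, -0.46391407, -0.88102331],
       [ 0.15137645,  0.86798094, -0.47296327]]), 't': array([-464.90666088,  116.05154827, 1218.39389303])}
```

View pics/top1.png

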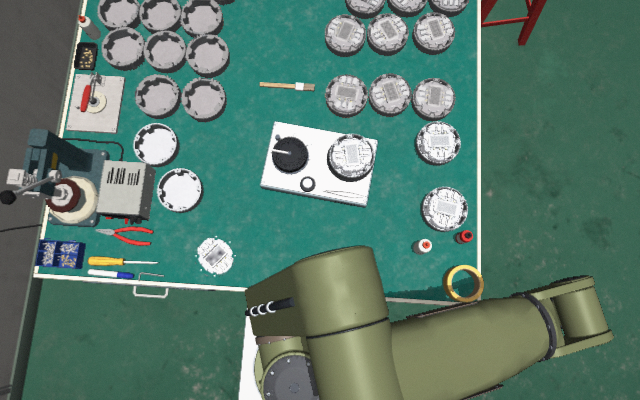

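View pics/side1.png

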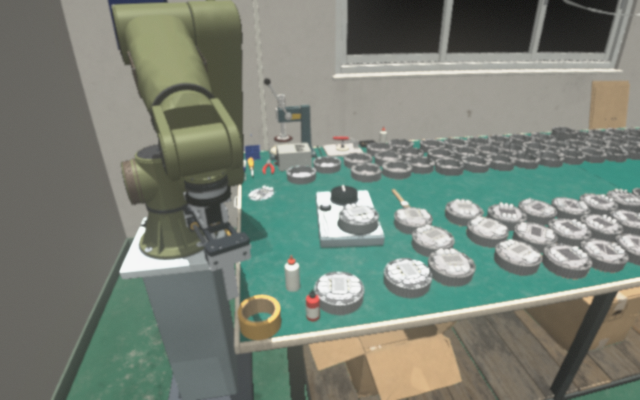

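The tester sits at about px (318,163) in the top view: dial (290,154), button (308,184), stud (352,157). I'll zoom in for the pin.

```bash
python3 - <<'E'
from h import *
c=dict(np.load('pics/top1.png.npz')); im=cv2.cvtColor(c['image'],cv2.COLOR_RGB2BGR)
cv2.imwrite('pics/crop1.png',cv2.resize(im[115:215,250:385],None,fx=5.8,fy=5.8,interpolation=cv2.INTER_CUBIC))
for n,(u,v,z) in dict(dial=(290,154,78),key=(308,184,67),stud=(352,157,95)).items(): print(n,onz(c,u,v,z))
# enclosure corners
hsv=cv2.cvtColor(im,cv2.COLOR_BGR2HSV)
m=((hsv[...,1]<60)&(hsv[...,2]>180)).astype(np.uint8); m[:,:255]=0;m[:,385:]=0;m[:115]=0;m[210:]=0
cs,_=cv2.findContours(m,cv2.RETR_EXTERNAL,cv2.CHAIN_APPROX_NONE); k=max(cs,key=cv2.contourArea)
b=cv2.boxPoints(cv2.minAreaRect(k)); P=[onz(c,*p,45) for p in b]; print(b,np.round(P),np.mean(P,0))
d=(hsv[...,2]<60).astype(np.uint8); 
n,l,s,ce=cv2.connectedComponentsWithStats(d[115:215,250:385]); print(s,ce+[250,115])
E
```

```text
dial [573.75030437  66.60098646  78.        ]
key [493.69827537  10.6828058   67.        ]
stud [ 571.44640192 -106.01568036   95.        ]
[[259.87158 185.07616]
 [272.0791  119.34328]
 [378.1355  139.03947]
 [365.92798 204.77235]] [[ 487.  147.   45.]
 [ 685.  130.   45.]
 [ 645. -181.   45.]
 [ 450. -155.   45.]] [566.44612417 -14.67506708  45.        ]
[[    0     0   135   100 12919]
 [   87     0    18     3    33]
 [  133     0     2     1     2]
 [  104    21     6     3    11]
 [   24    23    30    12   131]
 [   92    23     1     1     1]
 [   94    22     1     2     2]
 [   51    27     1     1     1]
 [   22    33    36    25   201]
 [   49    35     1     1     1]
 [   77    41    43    26   155]
 [   38    47     1     1     1]
 [   41    47     2     1     2]
 [   44    46     1     1     1]
 [   33    48     5     5    12]
 [   39    49     1     3     3]
 [   42    49     3     2     3]
 [   46    49     2     1     2]
 [   51    72     1     1     1]
 [   54    75     5     2     5]
 [   60    75     1     1     1]
 [   85    86     1     1     1]
 [   88    87  
[... 296 characters left out ...]
82]
 [288.36641221 142.95419847]
 [342.         138.        ]
 [344.         137.5       ]
 [301.         142.        ]
 [290.68656716 162.34825871]
 [299.         150.        ]
 [343.32903226 173.8516129 ]
 [288.         162.        ]
 [291.5        162.        ]
 [294.         161.        ]
 [285.         164.83333333]
 [289.         165.        ]
 [293.         164.66666667]
 [296.5        164.        ]
 [301.         187.        ]
 [306.         190.8       ]
 [310.         190.        ]
 [335.         201.        ]
 [338.5        202.        ]
 [341.33333333 202.33333333]
 [344.5        203.        ]
 [348.         204.        ]
 [350.5        204.        ]
 [354.         205.        ]]
```

View pics/crop1.png

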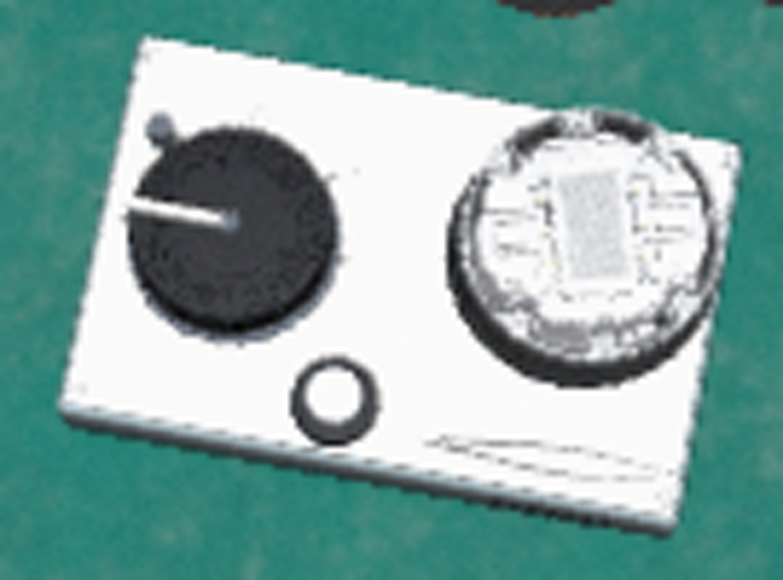

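The dark pin is at crop (160,127) and the line points to (130,203), 45° away, so one click clockwise. The tester yaw is about -0.12 and the dial centre is near (575,67). Now I'll move over the dial with the fingers shut.

>>> move_arm --dp '[[24,36,0],[24,36,0],[24,36,0],[24,36,0],[24,36,0],[24,36,0],[24,36,0],[24,36,0],[24,36,0],[24,36,0]]' --rotation '[[0,0,0.06],[0,0,0.06],[0,0,0.06],[0,0,0.06],[0,0,0.06],[0,0,0.06],[0,0,0.06],[0,0,0.06],[0,0,0.06],[0,0,0.06]]' --hand '[0,0,0,0,0,0,0,0,0,0]'

```text
clock: 1.35
eef_pos: [437.2, -152.2, 175.6]
eef_rot: [-3.141, 0.0, 0.968]
wrist_force: [-0.4, -0.6, -0.8]
finger_gap: 0.7
finger_force: 0.0
```

>>> move_arm --dp '[[20,35,0],[20,35,0],[20,35,0],[10,25,0],[0,0,0]]' --rotation '[[0,0,0.08],[0,0,0.08],[0,0,0.08],[0,0,0.08],[0,0,0]]' --hand '[0,0,0,0,0]'

```text
clock: 1.98
eef_pos: [506.8, -22.4, 175.3]
eef_rot: [-3.141, 0.0, 1.288]
wrist_force: [0.1, -0.0, -0.3]
finger_gap: 0.3
finger_force: 0.0
```

```bash
cat >> h.py <<'E'
from scipy.spatial.transform import Rotation as Ro
def wrist(f):
    s=manip.read_state(); c=camera('wrist'); cv2.imwrite('pics/'+f,cv2.cvtColor(c['image'],cv2.COLOR_RGB2BGR))
    T=np.eye(4); T[:3,:3]=Ro.from_euler('xyz',s['eef_rot']).as_matrix(); T[:3,3]=s['eef_pos']
    W=T@np.array(c['mount']); c['R']=W[:3,:3].T; c['t']=-W[:3,:3].T@W[:3,3]; np.savez('pics/'+f+'.npz',**c); return s,c
E
python3 - <<'E'
from h import *
s,c=wrist('w1.png'); print(s['eef_pos'],s['eef_rot'],s['joints'],c['mount'])
E
```

```text
[506.80234205 -22.43942156 175.31106395] [-3.14074777e+00  1.03346070e-04  1.28807225e+00] [-1.16479623e-01  2.05659789e-01  1.63997973e+00  3.93576753e-05
  1.29680347e+00  1.66233830e-01] [[ 4.43777248e-04 -9.61900286e-01 -2.73400151e-01  7.93354774e+01]
 [ 9.99999430e-01  6.92436171e-04 -8.13011825e-04 -5.48030097e-01]
 [ 9.71348461e-04 -2.73399634e-01  9.61900045e-01 -2.09305413e+02]
 [ 0.00000000e+00  0.00000000e+00  0.00000000e+00  1.00000000e+00]]
```

View pics/w1.png

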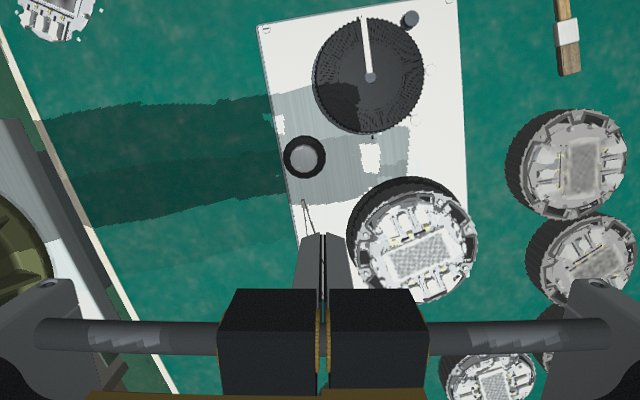

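Close view: dial axis dot at (371,76), line end (363,17), pin head (410,19), button (305,157), fingertips (323,240).

```bash
python3 - <<'E'
from h import *
c=dict(np.load('pics/w1.png.npz'))
for n,u,v,z in [('axis',371,76,78),('line',363,17,78),('pin',410,19,63),('key',305,157,67),('tip',323,240,175)]: print(n,onz(c,u,v,z).round(1))
im=cv2.cvtColor(c['image'],cv2.COLOR_RGB2GRAY)
# dial silhouette ellipse
m=(im<95).astype(np.uint8); m[:, :308]=0; m[:, 428:]=0; m[140:]=0
m=cv2.morphologyEx(m,cv2.MORPH_OPEN,np.ones((5,5)))
k=max(cv2.findContours(m,0,1)[0],key=cv2.contourArea); print(cv2.minEnclosingCircle(k),cv2.boundingRect(k))
E
```

```text
axis [577.5  68.9  78. ]
line [582.8 117.7  78. ]
pin [626.  107.8  63. ]
key [498.8  14.5  67. ]
tip [504.1 -30.8 175. ]
((369.33868408203125, 73.215087890625), 62.43177795410156) (312, 19, 112, 115)
```

>>> move_arm --dp '[[20,18,0],[20,18,0],[20.5,19,-10],[0,0,-30],[0,0,-30],[0,0,-15],[0,0,-5],[0,0,0]]' --rotation '[[0,0,0],[0,0,0],[0,0,0],[0,0,0],[0,0,0],[0,0,0],[0,0,0],[0,0,0]]' --hand '[0,0,0,0,0,0,0,0]'

```text
clock: 3.02
eef_pos: [567.5, 31.1, 86.4]
eef_rot: [3.141, -0.0, 1.285]
wrist_force: [0.2, -0.4, 0.2]
finger_gap: 0.6
finger_force: 0.0
```

>>> move_arm --dp '[[0,0,-2],[0,0,-2],[0,0,-2],[0,0,-1],[0,0,0]]' --rotation '[[0,0,0],[0,0,0],[0,0,0],[0,0,0],[0,0,0]]' --hand '[0,0,0,0,0]'

```text
clock: 3.65
eef_pos: [567.2, 31.4, 78.7]
eef_rot: [-3.141, 0.0, 1.286]
wrist_force: [0.0, 0.2, 0.6]
finger_gap: 0.4
finger_force: 0.0
```

>>> move_arm --dp '[[0,0,-1.5],[0,0,-1.5],[0,0,-1],[0,0,0],[0,0,0]]' --rotation '[[0,0,0],[0,0,0],[0,0,0],[0,0,0],[0,0,0]]' --hand '[0,0,0,0,0]'

```text
clock: 4.28
eef_pos: [567.3, 31.4, 74.8]
eef_rot: [3.141, -0.0, 1.286]
wrist_force: [-0.1, 0.1, 0.5]
finger_gap: 0.3
finger_force: 0.0
```

```bash
python3 - <<'E'
import numpy as np
r=38.2;t=np.radians(np.linspace(255.2,255.2-45,10));p=r*np.c_[np.cos(t),np.sin(t)];print(np.diff(p,axis=0).round(1))
E
```

```text
[[-3.2  1. ]
 [-3.1  1.3]
 [-3.   1.5]
 [-2.8  1.8]
 [-2.7  2. ]
 [-2.5  2.2]
 [-2.3  2.4]
 [-2.   2.6]
 [-1.8  2.8]]
```

>>> move_arm --dp '[[0,0,-1],[0,0,-0.5],[0,0,0]]' --rotation '[[0,0,0],[0,0,0],[0,0,0]]' --hand '[0,0,0]'

```text
clock: 4.65
eef_pos: [567.2, 31.4, 73.2]
eef_rot: [-3.142, -0.0, 1.286]
wrist_force: [0.2, 0.2, 0.1]
finger_gap: 0.5
finger_force: 0.0
```

>>> move_arm --dp '[[0,0,-1],[0,0,-0.5],[0,0,0]]' --rotation '[[0,0,0],[0,0,0],[0,0,0]]' --hand '[0,0,0]'

```text
clock: 5.03
eef_pos: [567.2, 31.4, 71.7]
eef_rot: [-3.142, 0.0, 1.286]
wrist_force: [-0.1, 1.1, 0.4]
finger_gap: 0.3
finger_force: 0.0
```

No force yet at 71.7, so I'll look.

```bash
python3 - <<'E'
from h import *
s,c=wrist('w2.png'); a=c['image'][0:320,180:480]; b=camera('side')['image'][170:250,290:410]
a=cv2.resize(a,(450,480)); b=cv2.resize(b,(350,233),interpolation=cv2.INTER_CUBIC)
o=np.zeros((480,800,3),np.uint8); o[:,:450]=a; o[:233,450:]=b
cv2.imwrite('pics/w2c.png',o[...,::-1]); print(s['wrist_force'],s['eef_pos'])
E
```

```text
[-0.09637664  1.1408826   0.41728552] [567.20501005  31.39301903  71.7144592 ]
```

View pics/w2c.png

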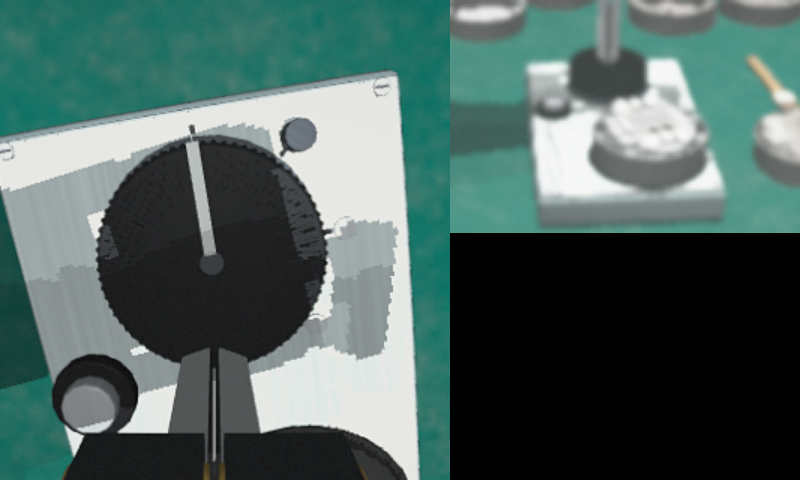

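The tips overlap only the dial's near edge (crop row 348, edge at 362), so my dial centre is off. Re-measuring from this close view.

```bash
python3 - <<'E'
from h import *
c=dict(np.load('pics/w2.png.npz'));c1=dict(np.load('pics/w1.png.npz'));ct=dict(np.load('pics/top1.png.npz'))
print('axis',onz(c,320.7,176,78),'edges',onz(c,180+97/1.5,170,78),onz(c,180+326/1.5,170,78),'lineend',onz(c,180+192/1.5,142/1.5,78))
print('tip',onz(c,180+213/1.5,348/1.5,72),'tip w1',onz(c1,323,236,175.3))
print('key',onz(c,180+92/1.5,404/1.5,67),'pin',onz(c,180+299/1.5,135/1.5,63))
o,d=ray(c,320.7,176);o1,d1=ray(c1,371,76);o2,d2=ray(ct,250-.4+232/5.8,115-.4+220/5.8)
A=[];b=[]
for o,d in((o,d),(o1,d1),(o2,d2)):
    d=d/np.linalg.norm(d);P=np.eye(3)-np.outer(d,d);A.append(P);b.append(P@o)
print('tri',np.linalg.solve(sum(A),sum(b)), np.linalg.solve(sum(A[:2]),sum(b[:2])))
E
```

```text
axis [576.09120362  68.12780998  78.        ] edges [530.90757069  85.42126032  78.        ] [623.81329156  58.264186    78.        ] lineend [582.77335979 117.75611098  78.        ]
tip [565.51930342  29.13230643  72.        ] tip w1 [504.92690758 -27.84551544 175.3       ]
key [499.99525175  15.63406706  67.        ] pin [626.97374553 108.53816714  63.        ]
tri [576.69896505  68.43294611  81.51323695] [576.55226639  68.84735645  82.53044926]
```

>>> move_arm --dp '[[0,0,-0.5],[0,0,-0.5],[0,0,0]]' --rotation '[[0,0,0],[0,0,0],[0,0,0]]' --hand '[0,0,0]'

```text
clock: 5.5
eef_pos: [567.2, 31.4, 70.7]
eef_rot: [-3.142, -0.0, 1.286]
wrist_force: [-0.1, 0.4, 0.3]
finger_gap: 0.5
finger_force: 0.0
```

```bash
python3 - <<'E'
from h import *
s,c=wrist('w3.png'); print(s['wrist_force'],s['moment'],s['eef_pos'],s['effort'])
c2=camera('side'); c2t=np.load('pics/side1.png.npz')
a=cv2.resize(c['image'][150:290,230:420],(760,560),interpolation=cv2.INTER_CUBIC)
cv2.imwrite('pics/w3c.png',a[...,::-1])
E
```

```text
[-0.0733387   0.39581889  0.29766367] [ 0.01478726 -0.03180219 -0.02052569] [567.2130634   31.38624515  70.70184356] [ 1.87940318e-04 -5.80690777e+01 -3.20200360e+01  6.81841210e-02
 -1.56380102e-02  3.39933581e-05]
```

View pics/w3c.png

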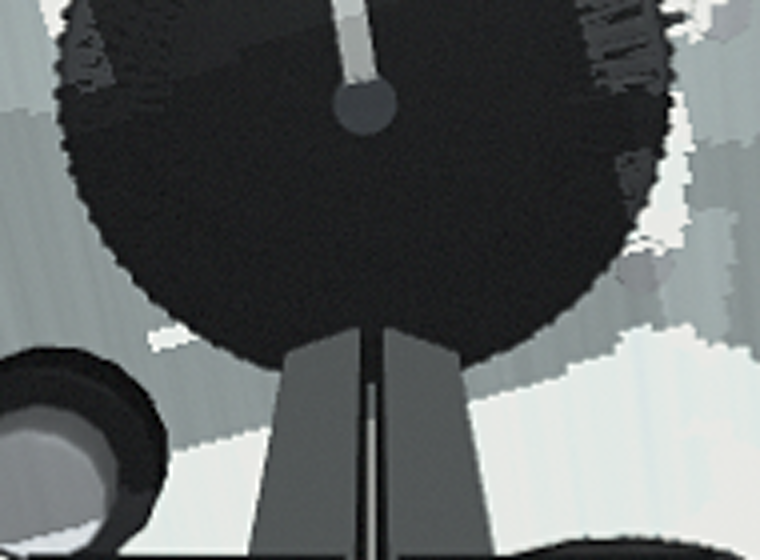

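The finger tips (crop row 328) lie over the dial's edge (row ~388) and still carry no load, so the tip is slightly above. Continuing down carefully.

>>> move_arm --dp '[[0,0,-1],[0,0,-1],[0,0,0]]' --rotation '[[0,0,0],[0,0,0],[0,0,0]]' --hand '[0,0,0]'

```text
clock: 5.98
eef_pos: [567.2, 31.4, 68.6]
eef_rot: [-3.141, 0.0, 1.286]
wrist_force: [0.3, -0.8, -0.1]
finger_gap: 0.2
finger_force: 0.0
```

```bash
python3 - <<'E'
from h import *
s,c=wrist('w4.png'); print(s['wrist_force'],s['moment'],s['eef_pos'])
# line axis-dot shift vs earlier images tells whether the dial sinks
for f in ('w2','w3','w4'):
    g=np.load(f'pics/{f}.png.npz'); im=cv2.cvtColor(g['image'],cv2.COLOR_RGB2GRAY)
    m=(im>110).astype(np.uint8); m[:,:295]=0;m[:,335:]=0;m[175:]=0;m[:98]=0
    y,x=np.nonzero(m); print(f,y.max(),x.mean(),len(x))
    print(im[228:252,322].tolist())
E
```

```text
[ 0.31586268 -0.81382965 -0.07948558] [-0.0550538  -0.07344707 -0.00232327] [567.18900565  31.40251553  68.63647979]
w2 170 313.6816666666667 600
[31, 28, 28, 29, 25, 25, 25, 29, 25, 28, 23, 25, 28, 26, 27, 22, 32, 67, 94, 93, 92, 89, 91, 93]
w3 170 313.66169154228857 603
[27, 30, 32, 29, 29, 29, 29, 25, 25, 29, 27, 25, 21, 26, 25, 26, 23, 40, 96, 93, 91, 91, 91, 93]
w4 170 313.59640522875816 612
[29, 32, 28, 31, 27, 30, 23, 26, 21, 22, 28, 25, 24, 28, 25, 26, 27, 26, 30, 69, 93, 91, 93, 91]
```

>>> move_arm --dp '[[0,0,-1],[0,0,-1],[0,0,0]]' --rotation '[[0,0,0],[0,0,0],[0,0,0]]' --hand '[0,0,0]'

```text
clock: 6.4
eef_pos: [567.2, 31.4, 66.6]
eef_rot: [-3.141, 0.0, 1.286]
wrist_force: [-0.2, 0.4, 0.4]
finger_gap: 0.8
finger_force: 0.0
```

>>> move_arm --dp '[[0,0,-1],[0,0,-1],[0,0,0]]' --rotation '[[0,0,0],[0,0,0],[0,0,0]]' --hand '[0,0,0]'

```text
clock: 6.78
eef_pos: [567.2, 31.4, 64.6]
eef_rot: [-3.141, 0.0, 1.286]
wrist_force: [0.5, 0.5, -0.1]
finger_gap: 0.4
finger_force: 0.0
```

```bash
python3 - <<'E'
from h import *
s,c=wrist('w5.png'); d=save('side','s5.png'); t=save('top','t5.png')
def proj(c,X):
    p=np.array(c['R'])@X+np.array(c['t']); q=p[:2]/p[2]; q=q*(1+c['k1']*(q@q)); return q*[c['fx'],c['fy']]+[c['cx'],c['cy']]
T=s['eef_pos'];
for n,X in dict(tcp=T,axis=np.array([576.5,68.5,78]),fingertop=T+[0,0,60]).items(): print(n,'side',proj(d,X).round(1),'wrist',proj(c,X).round(1),'top',proj(t,X).round(1))
a=cv2.resize(d['image'][165:225,310:385],(560,448),interpolation=cv2.INTER_CUBIC); b=cv2.resize(c['image'][60:280,240:410],(240,311))
o=np.zeros((448,800,3),np.uint8);o[:,:560]=a;o[:311,560:]=b; cv2.imwrite('pics/s5c.png',o[...,::-1])
E
```

```text
tcp side [343.9 198.8] wrist [323.4 228.2] top [302.5 158.4]
axis side [344.1 190.5] wrist [321.2 177.6] top [289.4 153. ]
fingertop side [344.3 183.3] wrist [323.7 270.1] top [301.8 152.2]
```

View pics/s5c.png

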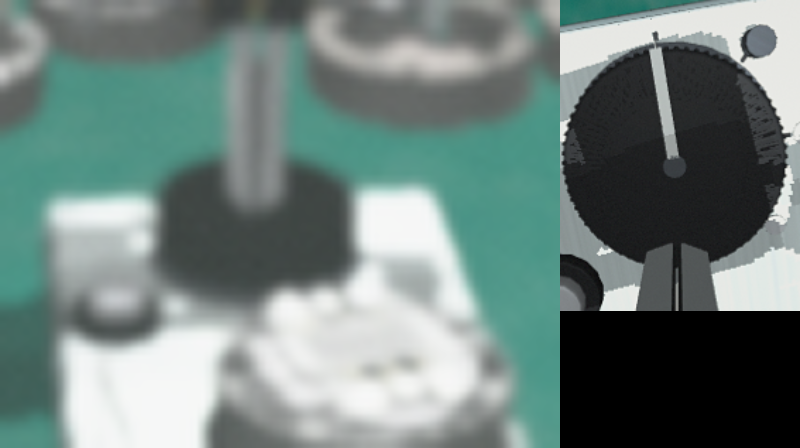

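The side view shows the tip at crop row 205 (image row ~192.5) where the TCP would project to 198.8. The wrist view agrees, so the real tips are about 20 mm above the reported TCP. I'll keep descending by force.

>>> move_arm --dp '[[0,0,-1.5],[0,0,-1.5],[0,0,-1],[0,0,0]]' --rotation '[[0,0,0],[0,0,0],[0,0,0],[0,0,0]]' --hand '[0,0,0,0]'

```text
clock: 7.42
eef_pos: [567.2, 31.4, 60.6]
eef_rot: [-3.141, 0.0, 1.286]
wrist_force: [0.3, 0.6, 0.2]
finger_gap: 0.6
finger_force: 0.0
```

>>> move_arm --dp '[[0,0,-1],[0,0,-1],[0,0,0]]' --rotation '[[0,0,0],[0,0,0],[0,0,0]]' --hand '[0,0,0]'

```text
clock: 7.8
eef_pos: [567.2, 31.4, 58.7]
eef_rot: [-3.141, 0.0, 1.286]
wrist_force: [-0.5, 0.7, 0.5]
finger_gap: 0.3
finger_force: 0.0
```

>>> move_arm --dp '[[0,0,-1],[0,0,-1],[0,0,0]]' --rotation '[[0,0,0],[0,0,0],[0,0,0]]' --hand '[0,0,0]'

```text
clock: 8.18
eef_pos: [567.2, 31.4, 56.6]
eef_rot: [-3.141, 0.0, 1.286]
wrist_force: [-1.4, -1.1, 0.3]
finger_gap: 0.2
finger_force: 0.0
```

>>> move_arm --dp '[[0,0,-1],[0,0,-1],[0,0,0]]' --rotation '[[0,0,0],[0,0,0],[0,0,0]]' --hand '[0,0,0]'

```text
clock: 8.55
eef_pos: [567.2, 31.4, 54.7]
eef_rot: [-3.141, 0.0, 1.286]
wrist_force: [-0.4, 0.0, 0.8]
finger_gap: 0.5
finger_force: 0.0
```

```bash
python3 - <<'E'
from h import *
s,c=wrist('w6.png'); d=save('side','s6.png'); print(s['wrist_force'])
for f in ('w5','w6'):
    g=np.load(f'pics/{f}.png.npz')['image'][...,1]; print(g[228:256,322].tolist(), g[222:240,315].tolist())
for f in ('s5','s6'):
    g=np.load(f'pics/{f}.png.npz')['image'][...,1]; print(g[180:206,344].tolist())
E
```

```text
[-0.37868913  0.01094739  0.82387102]
[28, 29, 31, 31, 31, 29, 28, 26, 29, 26, 29, 29, 26, 29, 25, 21, 26, 27, 29, 23, 24, 46, 96, 96, 94, 93, 93, 95] [31, 25, 32, 32, 31, 29, 27, 30, 28, 29, 36, 77, 87, 87, 88, 86, 88, 86]
[32, 28, 28, 29, 31, 31, 21, 30, 24, 29, 30, 25, 23, 28, 26, 29, 26, 27, 24, 28, 28, 26, 23, 27, 30, 24, 23, 30] [26, 28, 28, 30, 32, 31, 31, 33, 28, 27, 34, 77, 90, 87, 88, 87, 89, 86]
[119, 120, 120, 120, 119, 122, 123, 125, 125, 125, 125, 121, 108, 90, 76, 71, 70, 70, 72, 70, 68, 72, 72, 79, 93, 117]
[120, 120, 120, 121, 119, 121, 122, 124, 125, 126, 126, 127, 126, 124, 119, 105, 88, 76, 70, 69, 71, 71, 72, 79, 93, 118]
```

>>> move_arm --dp '[[0,0,-1],[0,0,-1],[0,0,0]]' --rotation '[[0,0,0],[0,0,0],[0,0,0]]' --hand '[0,0,0]'

```text
clock: 9.02
eef_pos: [567.2, 31.4, 52.6]
eef_rot: [-3.141, 0.0, 1.286]
wrist_force: [-1.1, 0.3, 0.3]
finger_gap: 0.7
finger_force: 0.0
```

>>> move_arm --dp '[[0,0,-1],[0,0,-1],[0,0,0]]' --rotation '[[0,0,0],[0,0,0],[0,0,0]]' --hand '[0,0,0]'

```text
clock: 9.4
eef_pos: [567.2, 31.4, 50.6]
eef_rot: [-3.141, 0.0, 1.286]
wrist_force: [-0.2, 1.1, -0.2]
finger_gap: 0.7
finger_force: 0.0
```

```bash
python3 - <<'E'
from h import *
s,c=wrist('w7.png'); d=save('side','s7.png'); print(s['wrist_force'],s['eef_pos'])
for f,v in (('w5',0),('w6',0),('w7',0)):
    g=np.load(f'pics/{f}.png.npz'); im=g['image'][...,1].astype(int)
    # dial/line geometry: white line end rows, pin by dark blob
    hsv=cv2.cvtColor(g['image'],cv2.COLOR_RGB2HSV)
    col=im[:,300:345]; 
    key=cv2.HoughCircles(cv2.medianBlur(g['image'][...,1],3),cv2.HOUGH_GRADIENT,1,50,param1=100,param2=25,minRadius=60,maxRadius=105)
    print(f,key[0][:2] if key is not None else None)
g=d['image'][...,1]; print(g[180:206,344].tolist())
E
```

```text
[-0.21705619  1.10834674 -0.24410207] [567.18177542  31.39116016  50.64356293]
w5 [[318.5 171.5  76.9]
 [616.5 286.5  84.3]]
w6 [[320.5 163.5  75.7]
 [636.5 300.5  99.9]]
w7 [[321.5 171.5  83.5]
 [626.5 295.5  84.2]]
[120, 120, 120, 120, 120, 119, 122, 125, 126, 127, 125, 125, 127, 126, 125, 118, 106, 87, 77, 71, 71, 72, 73, 80, 94, 117]
```

>>> move_arm --dp '[[0,0,-1],[0,0,-1],[0,0,0]]' --rotation '[[0,0,0],[0,0,0],[0,0,0]]' --hand '[0,0,0]'

```text
clock: 9.88
eef_pos: [567.2, 31.4, 48.7]
eef_rot: [-3.141, 0.0, 1.286]
wrist_force: [-0.7, -0.2, 0.1]
finger_gap: -0.1
finger_force: 0.0
```

```bash
python3 - <<'E'
from h import *
s,c=wrist('w8.png'); d=save('side','s8.png'); print(s['wrist_force'],s['eef_pos'])
a=cv2.resize(d['image'][165:225,310:385],(375,300),interpolation=cv2.INTER_CUBIC); b=cv2.resize(c['image'][60:300,220:420],(425,510))
o=np.zeros((510,800,3),np.uint8);o[:300,:375]=a;o[:,375:]=b; cv2.imwrite('pics/s8c.png',o[...,::-1])
E
```

```text
[-0.66288584 -0.24590141  0.05509614] [567.19871082  31.38958265  48.67518114]
```

View pics/s8c.png

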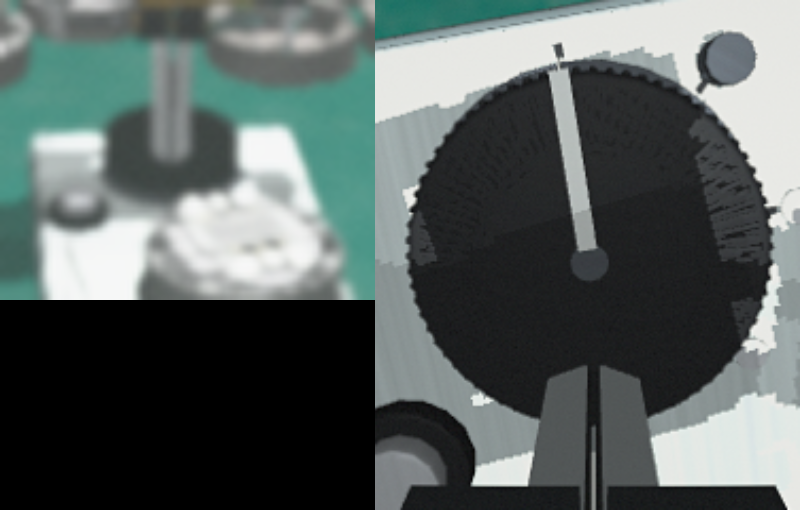

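The tip is still over the band at radius ~38 and close to the surface (crop 590,365). Continuing.

>>> move_arm --dp '[[0,0,-1],[0,0,-1],[0,0,0]]' --rotation '[[0,0,0],[0,0,0],[0,0,0]]' --hand '[0,0,0]'

```text
clock: 10.35
eef_pos: [567.4, 31.3, 46.9]
eef_rot: [3.141, 0.0, 1.286]
wrist_force: [-0.1, -2.3, 3.2]
finger_gap: 0.5
finger_force: 1.9
```

>>> move_arm --dp '[[0,0,-1],[0,0,-1],[0,0,0]]' --rotation '[[0,0,0],[0,0,0],[0,0,0]]' --hand '[0,0,0]'

```text
clock: 10.72
eef_pos: [567.4, 31.2, 45.0]
eef_rot: [3.141, 0.0, 1.286]
wrist_force: [-1.4, -2.8, 6.0]
finger_gap: 0.8
finger_force: 3.2
```

Contact: 6 N. Now turn along the arc, first half.

>>> move_arm --dp '[[-3.2,1,-0.5],[-3.1,1.3,0],[-3,1.5,0],[-2.8,1.8,0],[0,0,0]]' --rotation '[[0,0,-0.087],[0,0,-0.087],[0,0,-0.087],[0,0,-0.087],[0,0,0]]' --hand '[0,0,0,0,0]'

```text
clock: 11.35
eef_pos: [555.1, 36.9, 44.6]
eef_rot: [3.141, 0.0, 0.937]
wrist_force: [-2.2, -2.5, 7.5]
finger_gap: 0.2
finger_force: 3.5
```

```bash
cat >> h.py <<'E'
def line(f):
    s,c=wrist(f); im=c['image']; lo=im.min(2).astype(int)
    C=np.array([576.5,68.5]); best=[]
    def proj(X):
        p=np.array(c['R'])@X+np.array(c['t']); q=p[:2]/p[2]; q=q*(1+c['k1']*(q@q)); return q*[c['fx'],c['fy']]+[c['cx'],c['cy']]
    for a in np.arange(0,120,1.):
        r=np.radians(a); v=[]
        for R in np.arange(12,44,2):
            u=proj(np.array([*(C+R*np.array([np.cos(r),np.sin(r)])),76]))
            x,y=int(round(u[0])),int(round(u[1]))
            v.append(lo[y,x] if 0<=x<640 and 0<=y<400 else 0)
        best.append((np.mean(v),a))
    best.sort(reverse=True); print('line angle deg',[(round(b),a) for b,a in best[:5]], s['wrist_force'].round(1), s['eef_pos'].round(1)); return s,c
E
python3 -c "
from h import *
line('w9.png')"
```

```text
line angle deg [(175, np.float64(66.0)), (174, np.float64(61.0)), (173, np.float64(62.0)), (172, np.float64(63.0)), (172, np.float64(65.0))] [-2.2 -2.5  7.5] [555.1  36.9  44.6]
```

The dial follows: 20° turned. Second half.

>>> move_arm --dp '[[-2.7,2,0],[-2.5,2.2,0],[-2.3,2.4,0],[-2,2.6,0],[-1.8,2.8,0],[0,0,0]]' --rotation '[[0,0,-0.087],[0,0,-0.087],[0,0,-0.087],[0,0,-0.087],[0,0,-0.087],[0,0,0]]' --hand '[0,0,0,0,0,0]'

```text
clock: 12.15
eef_pos: [543.7, 49.1, 44.5]
eef_rot: [3.142, 0.0, 0.502]
wrist_force: [-3.1, -1.3, 6.8]
finger_gap: 0.3
finger_force: 3.6
```

```bash
python3 -c "
from h import *
line('w10.png')"
```

```text
line angle deg [(227, np.float64(36.0)), (226, np.float64(41.0)), (225, np.float64(40.0)), (225, np.float64(39.0)), (225, np.float64(38.0))] [-3.1 -1.3  6.8] [543.7  49.1  44.5]
```

Line at ~38.5°, pin at 38.8°. Lift off, check, then go above the button.

>>> move_arm --dp '[[0,0,3],[0,0,8],[0,0,15],[0,0,15],[0,0,0],[0,0,0]]' --rotation '[[0,0,0],[0,0,0],[0,0,0],[0,0,0],[0,0,0],[0,0,0]]' --hand '[0,0,0,0,0,0]'

```text
clock: 12.95
eef_pos: [543.7, 49.0, 85.1]
eef_rot: [-3.141, 0.0, 0.503]
wrist_force: [-1.1, -0.2, -0.6]
finger_gap: 0.3
finger_force: 0.0
```

```bash
python3 - <<'E'
from h import *
s,c=line('w11.png')
cv2.imwrite('pics/w11c.png',cv2.resize(c['image'],(640,400))[...,::-1])
E
```

```text
line angle deg [(222, np.float64(36.0)), (221, np.float64(41.0)), (221, np.float64(37.0)), (220, np.float64(40.0)), (220, np.float64(39.0))] [-1.1 -0.2 -0.6] [543.7  49.   85.1]
```

View pics/w11c.png

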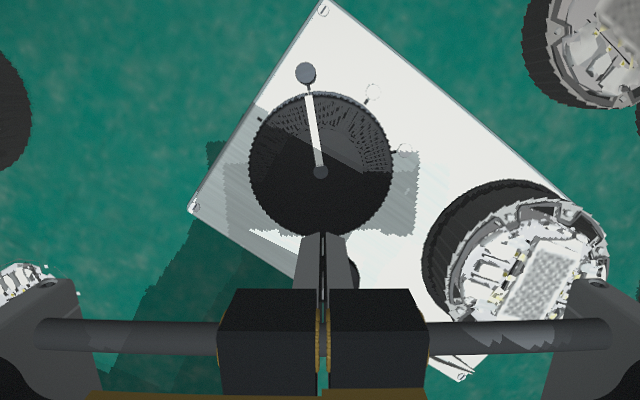

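The line (308,95) points at the pin (306,73), finger clear. On to the button.

>>> move_arm --dp '[[-15,-12,0],[-15,-12,0],[-15.7,-11.5,0],[0,0,-15],[0,0,-15],[0,0,-7],[0,0,0]]' --rotation '[[0,0,0],[0,0,0],[0,0,0],[0,0,0],[0,0,0],[0,0,0],[0,0,0]]' --hand '[0,0,0,0,0,0,0]'

```text
clock: 13.88
eef_pos: [497.9, 13.8, 47.4]
eef_rot: [-3.141, 0.001, 0.503]
wrist_force: [0.1, -0.3, 0.2]
finger_gap: 0.6
finger_force: 0.0
```

>>> move_arm --dp '[[0,0,-2],[0,0,-2],[0,0,-2],[0,0,-2],[0,0,-2],[0,0,0]]' --rotation '[[0,0,0],[0,0,0],[0,0,0],[0,0,0],[0,0,0],[0,0,0]]' --hand '[0,0,0,0,0,0]'

```text
clock: 14.62
eef_pos: [498.0, 13.5, 38.1]
eef_rot: [-3.141, 0.0, 0.503]
wrist_force: [0.2, 0.2, 0.5]
finger_gap: 0.1
finger_force: 0.0
```

>>> move_arm --dp '[[0,0,-1],[0,0,-1],[0,0,-1],[0,0,0]]' --rotation '[[0,0,0],[0,0,0],[0,0,0],[0,0,0]]' --hand '[0,0,0,0]'

```text
clock: 15.12
eef_pos: [498.2, 13.5, 35.3]
eef_rot: [3.142, -0.0, 0.503]
wrist_force: [-0.5, -0.7, 2.8]
finger_gap: 0.5
finger_force: 1.3
```

>>> move_arm --dp '[[0,0,-1],[0,0,-1],[0,0,-1],[0,0,0]]' --rotation '[[0,0,0],[0,0,0],[0,0,0],[0,0,0]]' --hand '[0,0,0,0]'

```text
clock: 15.62
eef_pos: [498.2, 13.5, 32.3]
eef_rot: [3.142, -0.0, 0.503]
wrist_force: [-0.6, 0.7, 4.1]
finger_gap: 0.3
finger_force: 2.2
```

>>> move_arm --dp '[[0,0,-1],[0,0,-0.5],[0,0,0]]' --rotation '[[0,0,0],[0,0,0],[0,0,0]]' --hand '[0,0,0]'

```text
clock: 16.0
eef_pos: [498.3, 13.5, 31.4]
eef_rot: [3.141, -0.0, 0.503]
wrist_force: [-3.3, -1.1, 14.1]
finger_gap: 0.5
finger_force: 6.6
```

>>> move_arm --dp '[[0,0,-0.5],[0,0,0]]' --rotation '[[0,0,0],[0,0,0]]' --hand '[0,0]'

```text
clock: 16.25
eef_pos: [498.4, 13.5, 31.3]
eef_rot: [3.141, -0.001, 0.503]
wrist_force: [-6.0, 0.2, 18.8]
finger_gap: 0.6
finger_force: 9.3
```

Bottomed out (force rose from 4 N to 19 N). Release.

>>> move_arm --dp '[[0,0,3],[0,0,8],[0,0,20],[0,0,35],[0,0,35],[0,0,0],[0,0,0]]' --rotation '[[0,0,0],[0,0,0],[0,0,0],[0,0,0],[0,0,0],[0,0,0],[0,0,0]]' --hand '[0,0,0,0,0,0,0]'

```text
clock: 17.12
eef_pos: [497.6, 13.5, 130.5]
eef_rot: [-3.141, 0.001, 0.503]
wrist_force: [-0.9, -0.3, -0.4]
finger_gap: 0.0
finger_force: 0.0
```

```bash
python3 - <<'E'
from h import *
s,c=line('w12.png')
manip.sign_off()
E
```

```text
line angle deg [(231, np.float64(36.0)), (228, np.float64(37.0)), (227, np.float64(41.0)), (227, np.float64(38.0)), (227, np.float64(40.0))] [-0.9 -0.3 -0.4] [497.6  13.5 130.5]
the job is handed in; nothing more can be done
```

I turned the dial one click clockwise to the index pin, took the finger off, pressed the button fully in and released it, and handed the job in at about 17 s; no verdict came back, and I didn't check by camera that the button came back out or the bystanders stayed put.

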